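# Cam coupling onto the purge-air dryer

## Task

Fit the aluminium cam coupling onto the grooved brass adaptor on top of the air dryer: feel for the fit, push it straight down until it is fully home with both yellow cam arms still up, and then swing the two arms all the way down one after the other, the first right down before you touch the second, and let go. Work gently: while fitting it never load the adaptor with more than about 2 kg of force, sideways or down, press the arms with no more than about 1 kg, and leave the other things on the bench where they are.

Things in the scene. Friction and masses are not known exactly. Their poses are not given: they have to be found in the camera images.
- dryer: fixed low box, 230 x 230 x 50 mm, cream on a dark blue skirt; origin at the centre of its underside, z up, x and y along its sides. It carries the brass adaptor.
- port (a point): centre of the steel pad on the dryer's top, 50 mm above the bench; axes as the dryer's. The upright brass adaptor stands here, but on an eccentric bush: its true axis is 6 to 7 mm off this point in an unknown direction, and stays there; allowed forces do not shift it. Allowed contact force between coupling and adaptor: 25 N.
- seat (a point): fixed point 35 mm above port: where the centre of the coupling's rim lies when fully home (but off sideways as the adaptor is). Adaptor measured from here: bush 68 mm and flange 54 mm across up to -23 mm, body 40 mm across from there to 8 mm, groove 26 mm across from 8 to 23 mm, lip 40 mm across from 23 to 30 mm.
- nose (a point): nominal centre of the adaptor's flat nose top, 81 mm above port (true axis off as said there). The nose tapers from 40 mm across, 16 mm lower, to 21 mm here. A black plug 18 mm across stands 6 to 9 mm proud of it; a steady push of about 6 N slides it in until flush, and it stays where pushed, without springing back.
- coupling: loose aluminium coupling, about 0.4 kg, standing mouth down on a grey mat 6 mm thick; origin at the centre of its lower rim, z up, cam arms on its +y and -y sides. Sleeve 52 mm across, 54 mm high, open below: bore 42 mm across (1 mm play all round on the adaptor), 46 mm deep. Fits at any yaw. Fully home, the bore's roof is on the adaptor's nose.
- grip (a point): grip point on the coupling's axis, 76 mm above its rim, in the grip block: 30 mm (x) by 26 mm (y), from 54 to 88 mm above the rim, grasped across x from above. Axes as the coupling's.
- cam_a (a joint): yellow cam arm on the coupling's +y side; pin along x at y = 29 mm, 28 mm above the rim; 75 mm long, 14 wide, end pad 24 wide, 6 thick. 0 = open, outwards and 35 degrees up; grows as it swings down; 1.22 rad = fully down on its stop, 35 degrees below level. Stiff (2 N at the pad), stays as left. The cam catches only if the coupling is within 4 mm of home, else it jams.
- cam_b (a joint): the same arm on the coupling's -y side (pin at y = -29 mm). Pressing either arm onto its stop with more than about 15 N wrenches and overloads the adaptor
- tip_a (a point): centre of the end pad of cam_a, 67 mm from its pin
- tip_b (a point): centre of the end pad of cam_b, 67 mm from its pin
- gasket: spare black rubber ring, 42 mm across, 6 mm high, lying on the mat; bystander; origin centre of underside
- plain_cap: spare blue plastic screw cap, 34 mm across, 20 mm high, on the mat; bystander; origin centre of underside
- bottle: amber bottle with blue cap, 64 mm across, 150 mm high; bystander; origin centre of underside
- jar: white jar with black lid, 60 mm across, 80 mm high; bystander; origin centre of underside
- beaker: glass beaker, 72 mm across, 90 mm high; bystander; origin centre of underside
- screwdriver: screwdriver lying on the bench; bystander
- dish: white ceramic dish, 80 mm across, 30 mm high; bystander; origin centre of underside
Things that resemble listed ones, but are neither listed nor needed, are in the scene too. Leave any pink or red look-alike of the coupling alone.

How it is judged:
By the outcome, as a careful person would: the job done as asked, in the order asked, and still so for the second after the job is handed in, with the robot touching nothing.
It also fails if it takes over 72 s, if anything falls off the work surface, if the arm or the gripper's body presses on something with over 40 N, if the wrist force passes 120 N, or if a joint passes its speed limit or range.

## Robot

A 6-joint arm with a two-finger parallel gripper is mounted at the origin on the work surface. World frame = base frame: x ahead of the robot, y to its left, z up, the work surface at z = 0. Lengths are in m, angles in rad, forces in N, time in s.
With the tool pointing down it reaches from about 0.425 to 0.95 m from the base axis. Payload 3.5 kg.
Tool frame: the origin (TCP) lies on the centre line of the jaws, within the pads' length; the fingertips stand 8 mm ahead of it and the grasp point (between the pads) lies 11 mm behind it; z points along the fingers, y is the line along which they close (so a half turn about z gives the same grasp; the last joint's range is limited). The gripper opens to 85 mm and grips with 20 to 120 N. Pads are 22 mm wide; open, the fingers measure 114 mm over their backs; the gripper's body (76 mm by 85 mm) begins 54 mm behind the grasp point. The pads swing forward as they close: fully open they stand 13 mm farther back than shut.
Start: joints at [-1.267, 0.286, 1.577, -0, 1.279, -0.15], TCP at [0.296, -0.607, 0.239] pointing down, gripper open.
Joint ranges: [-2.77, 2.77], [-0.9, 2.22], [0.21, 2.48], [-1.53, 4.67], [0.24, 2.81], [-2.84, 2.84]. Speed limits (rad/s): [2.79, 2.79, 3.14, 3.14, 3.14, 3.14].

## Interface

Orientations are given as a unit quaternion [x, y, z, w].
In Python, from plant import ctrl gives the robot as it stands. The module is installed in compiled form; this text tells all that it offers.
- The arm moves only by the tool send_rows, never from a script. Its argument "steps" is a list of rows, each a list of 5 numbers: the shift along the tool's x, y, z in m, then the turn about the tool's z in degrees, then the opening, from -1 (shut) to 1 (fully open). A call has 1 to 12 rows; each row is the pose to reach, as a shift and turn from the pose commanded when the call began, along the tool's axes at that moment; what a row does not reach only later rows make up. A row lasts 1/10 s, in which the tool goes at most 50 mm and 8.59 degrees, less where a joint would pass 70% of its speed; a pose out of reach is approached as far as the arm can. A call with a gripper value outside its range is refused whole. The fingers move at their own pace and stop on an object; "squeeze" is the grip in N (left out, the last holds). Time passes only in rows, so rows that repeat a pose let the fingers close. It gives the time, the measured TCP pose, the force, the opening and the grip force at its end, in the units of the state.
- ctrl.get_state(): the state, without advancing time (a new reading comes with each control period).
- ctrl.read_camera(name): name is "scene" or "top" or "wrist"; returns the picture (420x560x3 uint8, red, green, blue); there is no depth.
- ctrl.calibration(name): a dict with "intrinsics" (3x3 intrinsics, pixels), "extrinsics" (4x4, takes a point from world to camera coordinates); the wrist camera has in their place "tool_from_camera" (4x4, takes a point from camera to tool coordinates, whose origin is the TCP and whose axes are the flange's). Camera axes: x right, y up, looking along -z (the intrinsics and any distortion apply to the point x, -y, -z); pixel columns grow to the right and rows downward; lengths in m; the calibration is good to about 2 mm. The wrist camera is an equidistant fisheye: a pixel r from the principal point sees the ray r / f radians off the axis. A picture is of the moment at which its call begins: read the wrist's pose just before it. calibration takes no time and is no camera call.
- ctrl.sign_off(): hands the job in; it is judged then, once.
The state is a dict: "time": time; "qpos": joint angles; "dq": joint speeds; "joint_efforts": joint torques, N m; "eef_pos": TCP position; "tcp_rot": TCP orientation; "contact_force": force on the tool from outside, world axes, zero at the start; "wrist_torque": the same for the moment, N m; "opening": opening from 0.0 (shut) to 1.0 (fully open); "finger_force": force on a finger pad.
Only numpy, scipy, OpenCV 4.12 (cv2) and the standard library are available. Lean on these libraries where they do the work, as an engineer would, in place of code of your own. Each camera call takes 0.05 s, during which the arm holds its last target. There are 200 camera calls.

## Working session

There is one attempt and no reset: what is moved stays moved. The work goes in short steps, Python scripts to look and compute and a tool call to move; the robot and the scene stay as the last step left them, time stands still between calls to the robot, and variables do not carry over. Pictures are saved under pics/ and viewed, at most 10 in all, crops included, and the job is handed in when it is done.

Besides the shell and the picture viewer there is one more tool, called after "Emit:" by a JSON object that holds its "api" and its "payload", one argument or row to a line. send_rows: Moves the arm, as the interface text tells. Its arguments: {"type":"object","properties":{"steps":{"type":"array","items":{"type":"array","items":{"type":"number"}}},"squeeze":{"type":"number"}},"required":["steps"]}

```bash
mkdir -p pics; cat > h.py <<'E'
import numpy as np, cv2
from plant import ctrl
from scipy.spatial.transform import Rotation as R
def save(n,im): cv2.imwrite(f'pics/{n}.png',cv2.cvtColor(im,cv2.COLOR_RGB2BGR))
def ray(name,u,v,st=None):
    c=ctrl.calibration(name); K=np.array(c['intrinsics'])
    if name=='wrist':
        dx,dy=u-K[0,2],v-K[1,2]; r=np.hypot(dx,dy)+1e-9; th=r/K[0,0]
        d=np.array([np.sin(th)*dx/r,-np.sin(th)*dy/r,-np.cos(th)])
        T=np.array(c['tool_from_camera']); st=st or ctrl.get_state()
        Rt=R.from_quat(st['tcp_rot']).as_matrix()
        return Rt@T[:3,3]+np.array(st['eef_pos']),Rt@T[:3,:3]@d
    d=np.array([(u-K[0,2])/K[0,0],-(v-K[1,2])/K[1,1],-1]); E=np.array(c['extrinsics'])
    return -E[:3,:3].T@E[:3,3],E[:3,:3].T@d
def onz(o,d,z): return o+d*(z-o[2])/d[2]
def cross(r1,r2):
    (a,d),(b,e)=r1,r2; d=d/np.linalg.norm(d);e=e/np.linalg.norm(e)
    s=np.linalg.lstsq(np.c_[d,-e],b-a,rcond=None)[0]
    p,q=a+s[0]*d,b+s[1]*e; return (p+q)/2,np.linalg.norm(p-q)
E
python3 - <<'E'
from h import *
for n in('scene','top'):
    im=ctrl.read_camera(n); save(n+'0',im); c=ctrl.calibration(n); print(n,np.round(np.array(c['intrinsics']),1).tolist(),np.round(np.array(c['extrinsics']),3).tolist())
c=ctrl.calibration('wrist');print({k:np.round(np.array(v),3).tolist() for k,v in c.items()})
s=ctrl.get_state();print(s)
E
```

```text
scene [[509.3, 0.0, 279.3], [0.0, 509.3, 204.9], [0.0, 0.0, 1.0]] [[0.068, 0.998, 0.002, 0.05], [-0.626, 0.041, 0.779, 0.248], [0.777, -0.054, 0.627, -1.936], [0.0, 0.0, 0.0, 1.0]]
top [[483.3, 0.0, 287.4], [0.0, 483.3, 210.9], [0.0, 0.0, 1.0]] [[-0.013, -1.0, 0.014, -0.094], [0.989, -0.011, 0.148, -0.502], [-0.148, 0.016, 0.989, -1.504], [0.0, 0.0, 0.0, 1.0]]
{'intrinsics': [[325.192, 0.0, 285.249], [0.0, 325.192, 206.392], [0.0, 0.0, 1.0]], 'tool_from_camera': [[0.0, 0.952, 0.306, 0.078], [1.0, 0.0, -0.001, 0.0], [-0.001, 0.306, -0.952, -0.134], [0.0, 0.0, 0.0, 1.0]]}
{'time': 0.1, 'qpos': array([-1.26701973e+00,  2.87115710e-01,  1.57804537e+00, -2.46924133e-06,
        1.27859997e+00, -1.49977664e-01]), 'dq': array([ 6.12857526e-05, -2.77764748e-03, -2.44598162e-03, -1.52969979e-03,
        1.67119137e-03,  6.40314918e-05]), 'joint_efforts': array([ 5.11914695e-04, -4.07299054e+01, -2.93700349e+01, -1.33315043e-04,
        3.42665910e-03,  2.55534633e-07]), 'eef_pos': array([ 0.29574486, -0.60611359,  0.23805172]), 'tcp_rot': array([ 9.74372937e-01,  2.24935999e-01, -8.44706472e-05, -1.08090485e-03]), 'contact_force': array([ 0.60126659, -0.3442313 , -0.56484036]), 'wrist_torque': array([-0.03415199, -0.01370746,  0.02892734]), 'finger_force': 0.0, 'opening': 0.9937751688315969}
```

View pics/scene0.png

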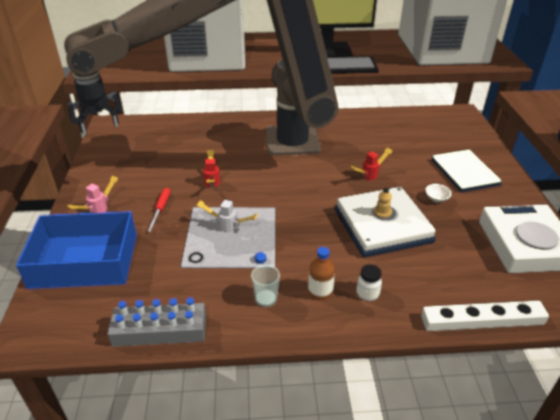

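View pics/top0.png

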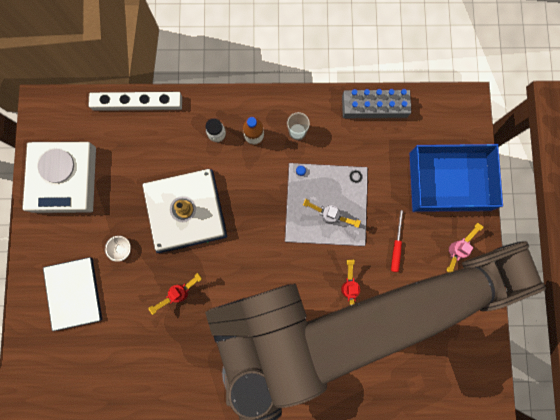

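The scene view shows the coupling at (226,215), with its arm tips at (203,207) and (256,218), and the adaptor at (384,203). In the top view the coupling is at (331,213), the tips at (305,203) and (358,224), and the adaptor at (183,208).

```bash
python3 - <<'E'
from h import *
def X(s,t): 
    p,g=cross(ray('scene',*s),ray('top',*t)); return np.round(p,4),round(g*1e3,1)
im={n:cv2.imread(f'pics/{n}0.png') for n in('scene','top')}
def yel(n,x0,x1,y0,y1):
    h=cv2.cvtColor(im[n],cv2.COLOR_BGR2HSV); m=cv2.inRange(h,(18,130,120),(32,255,255)); z=np.zeros_like(m); z[y0:y1,x0:x1]=m[y0:y1,x0:x1]
    k,l,s,c=cv2.connectedComponentsWithStats(z)
    out=[]
    for i in range(1,k):
        if s[i,4]>15: out.append((s[i].tolist(),c[i].round(1).tolist()))
    return out
a=yel('scene',190,265,190,235); b=yel('top',295,370,190,235); print(a); print(b)
print('blk',X((226.5,206),(331,213)))
print('tipL',X((203,207),(305.5,203)),'tipR',X((254,218),(357,224)))
print('nose',X((385,194),(182,207)))
for z in (0.12,.13,.135,.14): print(z,onz(*ray('top',182,207),z).round(4),onz(*ray('scene',385,194),z).round(4))
# dryer top corners
for n,c in(('top',[(143,183),(210,169),(225,237),(158,250)]),):
    P=np.array([onz(*ray(n,*q),.05)for q in c]); print(P.round(3),P.mean(0).round(4),np.degrees(np.arctan2(*(P[1]-P[0])[:2][::-1])))
E
```

```text
[([197, 200, 19, 16, 85], [204.4, 206.6]), ([239, 215, 18, 6, 27], [249.0, 217.9])]
[([303, 199, 19, 13, 84], [311.2, 205.2]), ([340, 217, 21, 11, 100], [351.5, 221.4])]
blk (array([ 0.4868, -0.2362,  0.0814]), np.float64(3.8))
tipL (array([ 0.5206, -0.2282,  0.1079]), np.float64(148.0)) tipR (array([ 0.4661, -0.2393,  0.034 ]), np.float64(163.8))
nose (array([0.5054, 0.2218, 0.1169]), np.float64(4.6))
0.12 [0.5044 0.2189 0.12  ] [0.509 0.223 0.12 ]
0.13 [0.5028 0.2169 0.13  ] [0.5217 0.2187 0.13  ]
0.135 [0.502  0.2158 0.135 ] [0.5281 0.2165 0.135 ]
0.14 [0.5012 0.2148 0.14  ] [0.5345 0.2144 0.14  ]
[[0.594 0.358 0.05 ]
 [0.638 0.146 0.05 ]
 [0.419 0.097 0.05 ]
 [0.381 0.305 0.05 ]] [0.508  0.2266 0.05  ] -78.39717257553808
```

```bash
python3 - <<'E'
from h import *
def X(s,t): 
    p,g=cross(ray('scene',*s),ray('top',*t)); return np.round(p,4),round(g*1e3,1)
print('tips',X((203,207),(357,224)),X((254,218),(306,203)))
a=onz(*ray('top',357,224),.073);b=onz(*ray('top',306,203),.073);print(a,b,(a+b)/2,np.degrees(np.arctan2(*(b-a)[:2][::-1])))
s=ctrl.get_state();M=R.from_quat(s['tcp_rot']).as_matrix();print(M.round(3))
d=np.array([.487,-.236,.24])-s['eef_pos'];print('shift',M.T@d)
E
```

```text
tips (array([ 0.4545, -0.3142,  0.0562]), np.float64(7.4)) (array([ 0.5224, -0.1587,  0.0612]), np.float64(0.6))
[ 0.45251715 -0.31525446  0.073     ] [ 0.52043123 -0.15775635  0.073     ] [ 0.48647419 -0.23650541  0.073     ] 66.67401878097091
[[ 0.899  0.438 -0.001]
 [ 0.438 -0.899  0.002]
 [ 0.    -0.002 -1.   ]]
shift [ 0.334139   -0.24882888 -0.00130721]
```

Emit:
{"api": "send_rows", "payload": {
  "steps": [
    [0.04,-0.03,0,-6,1],
    [0.08,-0.06,0,-10,1],
    [0.12,-0.09,0,-14,1],
    [0.16,-0.12,0,-18,1],
    [0.2,-0.15,0,-22,1],
    [0.24,-0.18,0,-26,1],
    [0.28,-0.21,0,-31,1],
    [0.31,-0.235,0,-36,1],
    [0.334,-0.249,0,-40.7,1],
    [0.334,-0.249,0,-40.7,1]
  ],
  "squeeze": 60
}}

```text
time: 1.1
eef_pos: [0.4879, -0.2334, 0.2389]
tcp_rot: [0.834, 0.552, 0.0, -0.001]
contact_force: [-0.3, -0.4, 0.3]
opening: 1.003
finger_force: 0.0
```

```bash
python3 - <<'E'
from h import *
s=ctrl.get_state();print(s['eef_pos'],s['tcp_rot'],s['contact_force'],s['time'])
im=ctrl.read_camera('wrist');save('w1',im)
E
```

```text
[ 0.48793917 -0.23340468  0.23889947] [ 8.33856763e-01  5.51980555e-01  2.34217560e-04 -5.56482653e-04] [-0.27661056 -0.39853394  0.27472739] 1.1
```

View pics/w1.png

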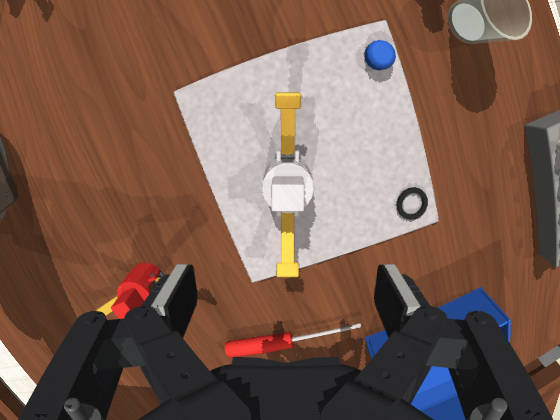

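The coupling is upright and aligned: block top at (287,195), pads at (287,100) and (287,270). Both gripper fingers clear it.

```bash
python3 - <<'E'
from h import *
s=ctrl.get_state()
im=cv2.imread('pics/w1.png');h=cv2.cvtColor(im,cv2.COLOR_BGR2HSV)
m=cv2.inRange(h,(18,130,120),(32,255,255));k,l,st,c=cv2.connectedComponentsWithStats(m)
for i in range(1,k):
    if st[i,4]>60: print(st[i],c[i])
M=R.from_quat(s['tcp_rot']).as_matrix()
a=onz(*ray('wrist',287.5,100,s),.073);b=onz(*ray('wrist',287.5,270,s),.073)
print(a,b,(a+b)/2,np.degrees(np.arctan2(*(a-b)[:2][::-1])))
for uv,t in(((287.5,195),(331,213)),):
  print(cross(ray('wrist',*uv,s),ray('top',*t)), onz(*ray('wrist',*uv,s),.094))
o=onz(*ray('wrist',287.5,197,s),.094)
for q in((a+b)/2,o): print('tool shift',M.T@(q-s['eef_pos']))
E
```

```text
[ 275   93   26   61 1009] [287.52031715 118.72547076]
[276 213  23  64 951] [287.13144059 248.24605678]
[ 96 296  21  20 154] [106.9025974 306.5      ]
[ 0.52200913 -0.15981789  0.073     ] [ 0.45496543 -0.31750877  0.073     ] [ 0.48848728 -0.23866333  0.073     ] 66.96679234955599
(array([ 0.48713761, -0.23574726,  0.0892727 ]), np.float64(0.005438234647547578)) [ 0.48901771 -0.23688131  0.094     ]
tool shift [-0.00289201  0.0026956   0.16589801]
tool shift [-0.00290405  0.00246956  0.14489819]
```

Emit:
{"api": "send_rows", "payload": {
  "steps": [
    [-0.003,0.0025,0.04,0,1],
    [-0.003,0.0025,0.08,0,1],
    [-0.003,0.0025,0.115,0,1],
    [-0.003,0.0025,0.145,0,1],
    [-0.003,0.0025,0.165,0,1],
    [-0.003,0.0025,0.165,0,1],
    [-0.003,0.0025,0.165,0,-0.3],
    [-0.003,0.0025,0.165,0,-0.6],
    [-0.003,0.0025,0.165,0,-0.8],
    [-0.003,0.0025,0.165,0,-0.8],
    [-0.003,0.0025,0.165,0,-0.8]
  ],
  "squeeze": 70
}}

```text
time: 2.25
eef_pos: [0.4887, -0.2407, 0.0759]
tcp_rot: [0.835, 0.55, 0.0, 0.001]
contact_force: [-1.9, 1.1, 5.5]
opening: 0.338
finger_force: 69.2
```

Emit:
{"api": "send_rows", "payload": {
  "steps": [
    [0,0,-0.01,0,-0.8],
    [0,0,-0.04,0,-0.8],
    [0,0,-0.08,0,-0.8],
    [0,0,-0.12,0,-0.8],
    [0.03,-0.016,-0.15,0,-0.8],
    [0.07,-0.036,-0.17,0,-0.8],
    [0.11,-0.058,-0.17,0,-0.8],
    [0.155,-0.081,-0.17,0,-0.8],
    [0.2,-0.105,-0.17,0,-0.8],
    [0.245,-0.128,-0.17,0,-0.8],
    [0.285,-0.149,-0.17,0,-0.8],
    [0.318,-0.166,-0.17,0,-0.8]
  ]
}}

```text
time: 3.45
eef_pos: [0.4597, 0.1201, 0.2435]
tcp_rot: [0.835, 0.55, -0.001, -0.001]
contact_force: [0.6, -0.1, -3.1]
opening: 0.34
finger_force: 70.0
```

Emit:
{"api": "send_rows", "payload": {
  "steps": [
    [0,0,0,0,-0.8],
    [0,0,0,0,-0.8]
  ]
}}

```text
time: 3.65
eef_pos: [0.4604, 0.1184, 0.2435]
tcp_rot: [0.835, 0.551, -0.001, -0.0]
contact_force: [-0.1, -0.2, -4.1]
opening: 0.34
finger_force: 70.2
```

```bash
python3 - <<'E'
from h import *
import pickle
s=ctrl.get_state();print(s['eef_pos'],s['contact_force'],s['opening'],s['wrist_torque'])
im=ctrl.read_camera('wrist');save('w2',im);pickle.dump(s,open('s2','wb'))
save('top2',ctrl.read_camera('top'))
save('scene2',ctrl.read_camera('scene'))
E
```

```text
[0.46038821 0.11840727 0.2434893 ] [-0.14173868 -0.18815823 -4.10030332] 0.34027215879214223 [-0.00988273 -0.02484886 -0.04692788]
```

View pics/w2.png

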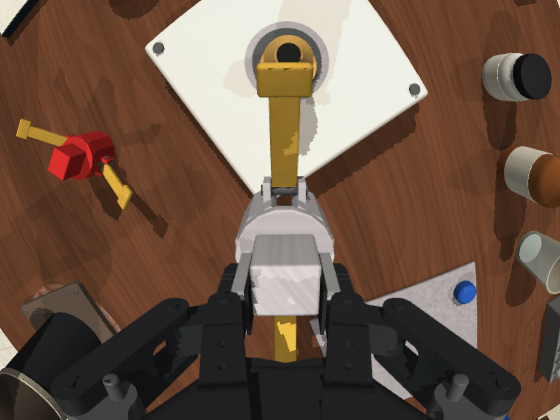

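Coupling held upright. The steel pad is centred near (287,62) and the plug near (288,50), partly hidden by the front arm. I'll crop and enlarge.

```bash
python3 - <<'E'
from h import *
im=cv2.imread('pics/w2.png')[10:120,220:360]; a=cv2.resize(im,None,fx=4,fy=4,interpolation=cv2.INTER_CUBIC)
t=cv2.imread('pics/top2.png')[160:260,135:235];t=cv2.resize(t,(360,360),interpolation=cv2.INTER_CUBIC)
o=np.zeros((440,800,3),np.uint8);o[:,:560]=a;o[:360,560:]=t[:,:240];cv2.imwrite('pics/z2.png',o)
E
```

```text
(no output)
```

View pics/z2.png

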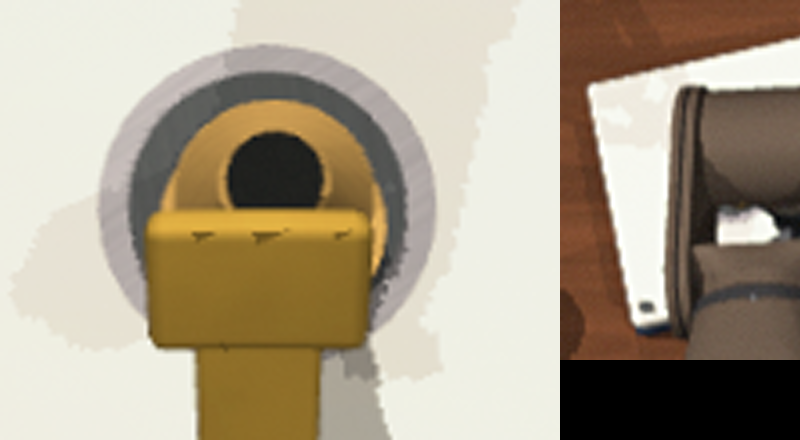

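```bash
python3 - <<'E'
from h import *
import pickle
s=pickle.load(open('s2','rb'));M=R.from_quat(s['tcp_rot']).as_matrix()
def circ(pts,z):
    P=np.array([onz(*ray('wrist',220+(x+.5)/4-.5,10+(y+.5)/4-.5,s),z) for x,y in pts])[:,:2]
    A=np.c_[2*P,np.ones(len(P))];x=np.linalg.lstsq(A,(P**2).sum(1),rcond=None)[0]
    c=x[:2];r=np.sqrt(x[2]+c@c);d=np.r_[c,z]-s['eef_pos'];print(c.round(4),'r',r.round(4),'tool',(M.T@d).round(4)[:2])
print('pad');circ([(98,213),(437,213),(267,43),(150,92),(386,93)],.05)
print('bush');circ([(129,210),(409,210),(269,70),(172,110),(366,110)],.055)
for z in(.1375,.14):
  print('plug',z);circ([(227,181),(326,181),(275,131),(241,147),(310,147)],z)
for z in(.115,):
  print('lip');circ([(276,100),(202,129),(350,129),(174,170),(376,165)],z)
P=[onz(*ray('wrist',u,v,s),.05) for u,v in((145,47),(428,95))]
print(P)
im=cv2.imread('pics/top0.png')
h=cv2.cvtColor(im,cv2.COLOR_BGR2HSV)[140:270,130:240]
m=cv2.inRange(h,(0,0,150),(179,60,255));k=max(cv2.findContours(m,cv2.RETR_EXTERNAL,2)[0],key=cv2.contourArea)
r=cv2.minAreaRect(k);print(r);b=cv2.boxPoints(r)+[130,140]
Q=np.array([onz(*ray('top',*q),.05) for q in b]);print('dryer ctr',Q.mean(0),[np.linalg.norm(Q[i]-Q[i-1]).round(3) for i in range(4)])
E
```

```text
pad
[0.51   0.2308] r 0.0418 tool [0.1231 0.0018]
bush
[0.5102 0.2302] r 0.0339 tool [0.1226 0.0021]
plug 0.1375
[0.5083 0.2238] r 0.0089 tool [0.1159 0.0028]
plug 0.14
[0.5082 0.2234] r 0.0088 tool [0.1155 0.0028]
lip
[0.508  0.2224] r 0.0212 tool [0.1145 0.0031]
[array([0.3837915 , 0.31149705, 0.05      ]), array([0.63640199, 0.14719852, 0.05      ])]
((52.170589447021484, 69.01764678955078), (68.00770568847656, 70.61087036132812), 77.47119140625)
dryer ctr [0.51034586 0.23237909 0.05      ] [np.float64(0.218), np.float64(0.223), np.float64(0.219), np.float64(0.219)]
```

Emit:
{"api": "send_rows", "payload": {
  "steps": [
    [0.04,0.001,0,0,-0.8],
    [0.08,0.002,0,0,-0.8],
    [0.105,0.0028,0,0,-0.8],
    [0.114,0.0028,0,0,-0.8],
    [0.114,0.0028,0.01,0,-0.8],
    [0.114,0.0028,0.02,0,-0.8],
    [0.114,0.0028,0.028,0,-0.8],
    [0.114,0.0028,0.028,0,-0.8],
    [0.114,0.0028,0.028,0,-0.8]
  ]
}}

```text
time: 4.7
eef_pos: [0.5087, 0.2204, 0.2158]
tcp_rot: [0.836, 0.549, -0.0, -0.0]
contact_force: [0.9, -0.2, -3.7]
opening: 0.339
finger_force: 70.2
```

```bash
python3 - <<'E'
from h import *
s=ctrl.get_state();print(s['eef_pos'],s['contact_force'],s['wrist_torque'])
M=R.from_quat(s['tcp_rot']).as_matrix()
print(M.T@(np.array([.5083,.2236,.155])-s['eef_pos']))
a=ctrl.read_camera('wrist');b=ctrl.read_camera('scene')
o=np.zeros((420,800,3),np.uint8);o[:,:420]=a[:,70:490];o[:,420:]=cv2.resize(b[130:280,320:456],(380,420),interpolation=cv2.INTER_CUBIC);save('c3',o)
E
```

```text
[0.50871024 0.22044674 0.21583514] [ 0.90684507 -0.2200905  -3.69587713] [ 0.01085652  0.01163888 -0.02289662]
[ 0.00277263 -0.00158188  0.0608345 ]
```

View pics/c3.png

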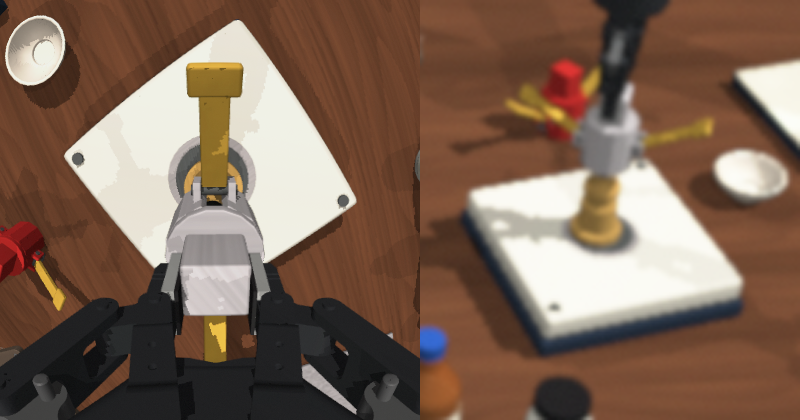

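The coupling is above the adaptor and nearly coaxial. I'll shift it slightly and feel downward.

Emit:
{"api": "send_rows", "payload": {
  "steps": [
    [0.001,-0.0015,0,0,-0.8],
    [0.001,-0.0015,0.006,0,-0.8],
    [0.001,-0.0015,0.012,0,-0.8],
    [0.001,-0.0015,0.018,0,-0.8],
    [0.001,-0.0015,0.023,0,-0.8],
    [0.001,-0.0015,0.026,0,-0.8],
    [0.001,-0.0015,0.026,0,-0.8]
  ]
}}

```text
time: 5.5
eef_pos: [0.5077, 0.2226, 0.1894]
tcp_rot: [0.835, 0.55, -0.001, -0.0]
contact_force: [-0.8, 0.4, -3.4]
opening: 0.334
finger_force: 70.3
```

Emit:
{"api": "send_rows", "payload": {
  "steps": [
    [0,0,0.001,0,-0.8],
    [0,0,0.002,0,-0.8],
    [0,0,0.003,0,-0.8],
    [0,0,0.003,0,-0.8]
  ]
}}

```text
time: 5.9
eef_pos: [0.508, 0.2226, 0.1873]
tcp_rot: [0.835, 0.55, -0.0, -0.0]
contact_force: [0.2, -0.1, -4.2]
opening: 0.339
finger_force: 70.3
```

Emit:
{"api": "send_rows", "payload": {
  "steps": [
    [0,0,0.001,0,-0.8],
    [0,0,0.002,0,-0.8],
    [0,0,0.003,0,-0.8],
    [0,0,0.003,0,-0.8]
  ]
}}

```text
time: 6.3
eef_pos: [0.5079, 0.2226, 0.1841]
tcp_rot: [0.835, 0.55, -0.0, -0.0]
contact_force: [0.4, 0.7, -4.5]
opening: 0.338
finger_force: 70.2
```

Emit:
{"api": "send_rows", "payload": {
  "steps": [
    [0,0,0.001,0,-0.8],
    [0,0,0.002,0,-0.8],
    [0,0,0.002,0,-0.8]
  ]
}}

```text
time: 6.6
eef_pos: [0.508, 0.2226, 0.1821]
tcp_rot: [0.835, 0.55, -0.0, -0.0]
contact_force: [0.1, 0.2, -3.5]
opening: 0.338
finger_force: 70.2
```

Emit:
{"api": "send_rows", "payload": {
  "steps": [
    [0,0,0.001,0,-0.8],
    [0,0,0.002,0,-0.8],
    [0,0,0.003,0,-0.8],
    [0,0,0.004,0,-0.8],
    [0,0,0.004,0,-0.8]
  ]
}}

```text
time: 7.1
eef_pos: [0.508, 0.2226, 0.1781]
tcp_rot: [0.835, 0.55, -0.0, -0.0]
contact_force: [0.3, -0.4, -4.1]
opening: 0.335
finger_force: 70.2
```

Emit:
{"api": "send_rows", "payload": {
  "steps": [
    [0,0,0.001,0,-0.8],
    [0,0,0.002,0,-0.8],
    [0,0,0.003,0,-0.8],
    [0,0,0.004,0,-0.8],
    [0,0,0.004,0,-0.8]
  ]
}}

```text
time: 7.6
eef_pos: [0.5079, 0.2226, 0.1741]
tcp_rot: [0.835, 0.55, -0.0, -0.0]
contact_force: [-1.0, -1.0, -3.8]
opening: 0.333
finger_force: 70.2
```

Emit:
{"api": "send_rows", "payload": {
  "steps": [
    [0,0,0.001,0,-0.8],
    [0,0,0.002,0,-0.8],
    [0,0,0.003,0,-0.8],
    [0,0,0.004,0,-0.8],
    [0,0,0.005,0,-0.8],
    [0,0,0.005,0,-0.8]
  ]
}}

```text
time: 8.2
eef_pos: [0.5079, 0.2226, 0.1691]
tcp_rot: [0.835, 0.55, -0.0, -0.0]
contact_force: [0.4, 0.3, -3.5]
opening: 0.34
finger_force: 70.2
```

Emit:
{"api": "send_rows", "payload": {
  "steps": [
    [0,0,0.001,0,-0.8],
    [0,0,0.002,0,-0.8],
    [0,0,0.003,0,-0.8],
    [0,0,0.004,0,-0.8],
    [0,0,0.004,0,-0.8]
  ]
}}

```text
time: 8.7
eef_pos: [0.5079, 0.2227, 0.1651]
tcp_rot: [0.835, 0.55, -0.0, -0.0]
contact_force: [-0.3, 0.5, -2.9]
opening: 0.34
finger_force: 70.3
```

Emit:
{"api": "send_rows", "payload": {
  "steps": [
    [0,0,0.001,0,-0.8],
    [0,0,0.002,0,-0.8],
    [0,0,0.003,0,-0.8],
    [0,0,0.003,0,-0.8]
  ]
}}

```text
time: 9.1
eef_pos: [0.5079, 0.2226, 0.1621]
tcp_rot: [0.835, 0.55, -0.0, -0.0]
contact_force: [-0.3, 0.5, -4.2]
opening: 0.336
finger_force: 70.2
```

Emit:
{"api": "send_rows", "payload": {
  "steps": [
    [0,0,0.0005,0,-0.8],
    [0,0,0.001,0,-0.8],
    [0,0,0.0015,0,-0.8],
    [0,0,0.0015,0,-0.8]
  ]
}}

```text
time: 9.5
eef_pos: [0.5082, 0.2227, 0.1615]
tcp_rot: [0.835, 0.55, 0.0, 0.0]
contact_force: [-1.2, -1.5, -0.1]
opening: 0.34
finger_force: 70.7
```

Emit:
{"api": "send_rows", "payload": {
  "steps": [
    [0,0,0.0005,0,-0.8],
    [0,0,0.001,0,-0.8],
    [0,0,0.0015,0,-0.8],
    [0,0,0.0015,0,-0.8]
  ]
}}

```text
time: 9.9
eef_pos: [0.5082, 0.2227, 0.1596]
tcp_rot: [0.835, 0.55, 0.0, 0.0]
contact_force: [-1.7, -1.0, 1.4]
opening: 0.341
finger_force: 70.9
```

Emit:
{"api": "send_rows", "payload": {
  "steps": [
    [0,0,0.0005,0,-0.8],
    [0,0,0.001,0,-0.8],
    [0,0,0.0015,0,-0.8],
    [0,0,0.0015,0,-0.8]
  ]
}}

```text
time: 10.3
eef_pos: [0.5082, 0.2227, 0.1578]
tcp_rot: [0.835, 0.55, 0.0, 0.0]
contact_force: [-1.4, -0.8, 1.6]
opening: 0.334
finger_force: 70.9
```

Emit:
{"api": "send_rows", "payload": {
  "steps": [
    [0,0,0.0005,0,-0.8],
    [0,0,0.001,0,-0.8],
    [0,0,0.0015,0,-0.8],
    [0,0,0.0015,0,-0.8]
  ]
}}

```text
time: 10.7
eef_pos: [0.5082, 0.2226, 0.1563]
tcp_rot: [0.835, 0.55, 0.0, 0.0]
contact_force: [-0.7, -1.5, 1.9]
opening: 0.339
finger_force: 70.9
```

Emit:
{"api": "send_rows", "payload": {
  "steps": [
    [0,0,0.0005,0,-0.8],
    [0,0,0.001,0,-0.8],
    [0,0,0.001,0,-0.8]
  ]
}}

```text
time: 11.0
eef_pos: [0.5082, 0.2227, 0.1553]
tcp_rot: [0.835, 0.55, 0.0, 0.0]
contact_force: [-0.5, -1.1, 0.3]
opening: 0.335
finger_force: 70.9
```

Steady at about 6 N as the plug slides in. I'll continue to the hard stop.

Emit:
{"api": "send_rows", "payload": {
  "steps": [
    [0,0,0.0005,0,-0.8],
    [0,0,0.001,0,-0.8],
    [0,0,0.001,0,-0.8]
  ]
}}

```text
time: 11.3
eef_pos: [0.5082, 0.2227, 0.1546]
tcp_rot: [0.835, 0.55, 0.0, 0.0]
contact_force: [-1.0, -1.4, 3.2]
opening: 0.332
finger_force: 71.3
```

Emit:
{"api": "send_rows", "payload": {
  "steps": [
    [0,0,0.0005,0,-0.8],
    [0,0,0.001,0,-0.8],
    [0,0,0.001,0,-0.8]
  ]
}}

```text
time: 11.6
eef_pos: [0.5083, 0.2227, 0.1546]
tcp_rot: [0.835, 0.55, 0.0, 0.0]
contact_force: [-3.4, -2.4, 7.5]
opening: 0.336
finger_force: 71.8
```

Hard stop at TCP z 0.1546 with about 11 N of load, which agrees with fully home. Next I unload, release, lift and move over the +x arm.

Emit:
{"api": "send_rows", "payload": {
  "steps": [
    [0,0,-0.001,0,-0.8],
    [0,0,-0.0022,0,-0.8],
    [0,0,-0.0022,0,0.0],
    [0,0,-0.0022,0,0.6],
    [0,0,-0.0022,0,0.6],
    [0,0,-0.0022,0,0.6],
    [0,0,-0.0022,0,0.6]
  ]
}}

```text
time: 12.3
eef_pos: [0.5081, 0.2227, 0.1556]
tcp_rot: [0.835, 0.55, 0.0, 0.0]
contact_force: [0.0, -0.5, -0.4]
opening: 0.803
finger_force: 0.0
```

Emit:
{"api": "send_rows", "payload": {
  "steps": [
    [0,0,-0.02,0,0.6],
    [0,0,-0.045,0,0.6],
    [0,0,-0.07,0,0.6],
    [0,0,-0.07,0,0],
    [0.02,0,-0.07,0,-1],
    [0.05,0,-0.07,0,-1],
    [0.074,0,-0.07,0,-1],
    [0.074,0,-0.07,0,-1],
    [0.074,0,-0.07,0,-1]
  ],
  "squeeze": 20
}}

```text
time: 13.2
eef_pos: [0.5367, 0.2905, 0.224]
tcp_rot: [0.835, 0.55, -0.001, -0.0]
contact_force: [-0.1, 0.7, -0.2]
opening: -0.001
finger_force: 0.0
```

```bash
python3 - <<'E'
from h import *
s=ctrl.get_state();print(s['eef_pos'],s['contact_force'],s['opening'])
a=ctrl.read_camera('wrist');b=ctrl.read_camera('scene')
o=np.zeros((420,800,3),np.uint8);o[:,:420]=a[:,70:490];o[:,420:]=cv2.resize(b[130:280,320:456],(380,420),interpolation=cv2.INTER_CUBIC);save('c4',o)
E
```

```text
[0.5367218  0.29048368 0.22402921] [-0.0753145   0.71699242 -0.18800262] -0.0005396886318433263
```

View pics/c4.png

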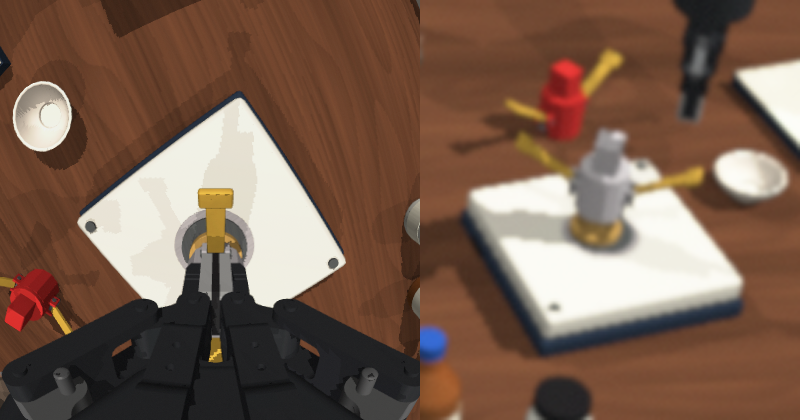

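The coupling sits on the adaptor with both arms up. The shut fingers are over the +x arm, so I'll press it down gently.

Emit:
{"api": "send_rows", "payload": {
  "steps": [
    [0,0,0.02,0,-1],
    [0,0,0.04,0,-1],
    [0,0,0.05,0,-1],
    [0,0,0.053,0,-1],
    [0,0,0.056,0,-1],
    [0,0,0.059,0,-1],
    [0,0,0.062,0,-1],
    [0,0,0.065,0,-1],
    [0,0,0.068,0,-1],
    [0,0,0.071,0,-1],
    [0,0,0.074,0,-1]
  ]
}}

```text
time: 14.4
eef_pos: [0.5374, 0.2907, 0.1514]
tcp_rot: [0.835, 0.55, 0.0, 0.0]
contact_force: [-0.2, -0.3, 0.9]
opening: 0.003
finger_force: 0.2
```

Emit:
{"api": "send_rows", "payload": {
  "steps": [
    [0,0,0.003,0,-1],
    [0,0,0.006,0,-1],
    [0,0,0.009,0,-1],
    [0,0,0.012,0,-1],
    [0,0,0.015,0,-1],
    [0,0,0.018,0,-1]
  ]
}}

```text
time: 15.0
eef_pos: [0.5376, 0.2908, 0.1336]
tcp_rot: [0.835, 0.55, 0.0, 0.0]
contact_force: [0.1, 0.2, 2.1]
opening: 0.001
finger_force: 1.1
```

Emit:
{"api": "send_rows", "payload": {
  "steps": [
    [0,0,0.003,0,-1],
    [0,0,0.006,0,-1],
    [0,0,0.009,0,-1],
    [0,0,0.012,0,-1],
    [0,0,0.015,0,-1],
    [0,0,0.018,0,-1],
    [0,0,0.02,0,-1]
  ]
}}

```text
time: 15.7
eef_pos: [0.5373, 0.2905, 0.1133]
tcp_rot: [0.835, 0.55, -0.0, 0.0]
contact_force: [0.9, 0.8, 3.4]
opening: -0.002
finger_force: 1.6
```

Emit:
{"api": "send_rows", "payload": {
  "steps": [
    [0,0,0.001,0,-1],
    [0,0,0.002,0,-1],
    [0,0,0.003,0,-1],
    [0,0,0.004,0,-1],
    [0,0,0.004,0,-1]
  ]
}}

```text
time: 16.2
eef_pos: [0.5371, 0.2903, 0.1093]
tcp_rot: [0.835, 0.55, -0.0, 0.0]
contact_force: [0.1, -0.9, 2.8]
opening: 0.001
finger_force: 1.1
```

Emit:
{"api": "send_rows", "payload": {
  "steps": [
    [0,0,0.001,0,-1],
    [0,0,0.002,0,-1],
    [0,0,0.003,0,-1],
    [0,0,0.003,0,-1]
  ]
}}

```text
time: 16.6
eef_pos: [0.5373, 0.2906, 0.1064]
tcp_rot: [0.835, 0.55, -0.0, -0.0]
contact_force: [-0.1, -0.2, 2.8]
opening: 0.0
finger_force: 1.2
```

Emit:
{"api": "send_rows", "payload": {
  "steps": [
    [0,0,0.001,0,-1],
    [0,0,0.002,0,-1],
    [0,0,0.002,0,-1]
  ]
}}

```text
time: 16.9
eef_pos: [0.5373, 0.2906, 0.1043]
tcp_rot: [0.835, 0.55, -0.0, -0.0]
contact_force: [-1.1, -1.0, 3.4]
opening: 0.001
finger_force: 1.2
```

Emit:
{"api": "send_rows", "payload": {
  "steps": [
    [0,0,0.0005,0,-1],
    [0,0,0.001,0,-1],
    [0,0,0.001,0,-1]
  ]
}}

```text
time: 17.2
eef_pos: [0.5374, 0.2906, 0.1035]
tcp_rot: [0.835, 0.55, 0.0, -0.0]
contact_force: [0.5, 0.2, 2.7]
opening: -0.004
finger_force: 1.3
```

Emit:
{"api": "send_rows", "payload": {
  "steps": [
    [0,0,0.0005,0,-1],
    [0,0,0.001,0,-1],
    [0,0,0.001,0,-1]
  ]
}}

```text
time: 17.5
eef_pos: [0.5374, 0.2906, 0.1025]
tcp_rot: [0.835, 0.55, 0.0, -0.0]
contact_force: [0.4, 0.2, 3.2]
opening: -0.001
finger_force: 1.3
```

Emit:
{"api": "send_rows", "payload": {
  "steps": [
    [0,0,0.0005,0,-1],
    [0,0,0.001,0,-1],
    [0,0,0.001,0,-1]
  ]
}}

```text
time: 17.8
eef_pos: [0.5373, 0.2906, 0.1014]
tcp_rot: [0.835, 0.55, -0.0, -0.0]
contact_force: [0.4, -0.1, 3.4]
opening: -0.004
finger_force: 1.3
```

Emit:
{"api": "send_rows", "payload": {
  "steps": [
    [0,0,0.0004,0,-1],
    [0,0,0.0008,0,-1],
    [0,0,0.0008,0,-1]
  ]
}}

```text
time: 18.1
eef_pos: [0.5373, 0.2906, 0.1006]
tcp_rot: [0.835, 0.55, -0.0, -0.0]
contact_force: [0.3, 0.2, 3.2]
opening: 0.006
finger_force: 1.3
```

Emit:
{"api": "send_rows", "payload": {
  "steps": [
    [0,0,0.0005,0,-1],
    [0,0,0.001,0,-1],
    [0,0,0.001,0,-1]
  ]
}}

```text
time: 18.4
eef_pos: [0.5373, 0.2906, 0.0996]
tcp_rot: [0.835, 0.55, -0.0, -0.0]
contact_force: [-0.0, -0.4, 2.6]
opening: -0.002
finger_force: 1.2
```

Emit:
{"api": "send_rows", "payload": {
  "steps": [
    [0,0,0.0004,0,-1],
    [0,0,0.0008,0,-1],
    [0,0,0.0008,0,-1]
  ]
}}

```text
time: 18.7
eef_pos: [0.5373, 0.2906, 0.0989]
tcp_rot: [0.835, 0.55, 0.0, -0.0]
contact_force: [-0.2, 0.6, 2.7]
opening: 0.004
finger_force: 1.2
```

Emit:
{"api": "send_rows", "payload": {
  "steps": [
    [0,0,0.0004,0,-1],
    [0,0,0.0008,0,-1],
    [0,0,0.0008,0,-1]
  ]
}}

```text
time: 19.0
eef_pos: [0.5373, 0.2906, 0.0981]
tcp_rot: [0.835, 0.55, -0.0, -0.0]
contact_force: [-0.4, -1.3, 3.8]
opening: 0.003
finger_force: 1.2
```

Emit:
{"api": "send_rows", "payload": {
  "steps": [
    [0,0,0.0005,0,-1],
    [0,0,0.001,0,-1],
    [0,0,0.001,0,-1]
  ]
}}

```text
time: 19.3
eef_pos: [0.5373, 0.2906, 0.0971]
tcp_rot: [0.835, 0.55, 0.0, 0.0]
contact_force: [-0.9, 0.2, 2.0]
opening: -0.002
finger_force: 1.2
```

Emit:
{"api": "send_rows", "payload": {
  "steps": [
    [0,0,0.0005,0,-1],
    [0,0,0.001,0,-1],
    [0,0,0.001,0,-1]
  ]
}}

```text
time: 19.6
eef_pos: [0.5373, 0.2906, 0.096]
tcp_rot: [0.835, 0.55, -0.0, -0.0]
contact_force: [-0.0, -0.1, 3.3]
opening: -0.004
finger_force: 1.2
```

Emit:
{"api": "send_rows", "payload": {
  "steps": [
    [0,0,0.0004,0,-1],
    [0,0,0.0008,0,-1],
    [0,0,0.0008,0,-1]
  ]
}}

```text
time: 19.9
eef_pos: [0.5373, 0.2906, 0.0953]
tcp_rot: [0.835, 0.55, 0.0, -0.0]
contact_force: [0.0, 0.6, 3.3]
opening: -0.0
finger_force: 1.2
```

Emit:
{"api": "send_rows", "payload": {
  "steps": [
    [0,0,0.0005,0,-1],
    [0,0,0.001,0,-1],
    [0,0,0.001,0,-1]
  ]
}}

```text
time: 20.2
eef_pos: [0.5373, 0.2906, 0.0942]
tcp_rot: [0.835, 0.55, -0.0, -0.0]
contact_force: [0.5, 0.1, 3.4]
opening: 0.003
finger_force: 1.2
```

Emit:
{"api": "send_rows", "payload": {
  "steps": [
    [0,0,0.0005,0,-1],
    [0,0,0.001,0,-1],
    [0,0,0.001,0,-1]
  ]
}}

```text
time: 20.5
eef_pos: [0.5373, 0.2906, 0.0932]
tcp_rot: [0.835, 0.55, -0.0, -0.0]
contact_force: [0.4, 0.9, 3.4]
opening: 0.002
finger_force: 1.2
```

Emit:
{"api": "send_rows", "payload": {
  "steps": [
    [0,0,0.0004,0,-1],
    [0,0,0.0008,0,-1],
    [0,0,0.0008,0,-1]
  ]
}}

```text
time: 20.8
eef_pos: [0.5375, 0.2907, 0.0927]
tcp_rot: [0.835, 0.55, 0.0, -0.0]
contact_force: [0.4, 0.7, 4.3]
opening: 0.003
finger_force: 1.7
```

Emit:
{"api": "send_rows", "payload": {
  "steps": [
    [0,0,0.0004,0,-1],
    [0,0,0.0008,0,-1],
    [0,0,0.0008,0,-1]
  ]
}}

```text
time: 21.1
eef_pos: [0.5377, 0.2909, 0.0923]
tcp_rot: [0.835, 0.55, 0.001, 0.0]
contact_force: [0.2, 0.8, 4.3]
opening: 0.001
finger_force: 2.2
```

Emit:
{"api": "send_rows", "payload": {
  "steps": [
    [0,0,0.0004,0,-1],
    [0,0,0.0008,0,-1],
    [0,0,0.0008,0,-1]
  ]
}}

```text
time: 21.4
eef_pos: [0.5379, 0.291, 0.0919]
tcp_rot: [0.835, 0.55, 0.001, 0.0]
contact_force: [-0.3, 0.7, 6.9]
opening: -0.002
finger_force: 2.6
```

Emit:
{"api": "send_rows", "payload": {
  "steps": [
    [0,0,0.0003,0,-1],
    [0,0,0.0005,0,-1],
    [0,0,0.0005,0,-1]
  ]
}}

```text
time: 21.7
eef_pos: [0.538, 0.2911, 0.0916]
tcp_rot: [0.835, 0.55, 0.001, 0.0]
contact_force: [-1.2, 1.7, 6.7]
opening: 0.004
finger_force: 2.9
```

Arm one is on its stop: the force rose from 3 to 7 N with almost no travel. I'll lift and check it.

Emit:
{"api": "send_rows", "payload": {
  "steps": [
    [0,0,-0.01,0,-1],
    [0,0,-0.04,0,-1],
    [0,0,-0.08,0,-1],
    [0,0,-0.12,0,-1],
    [0,0,-0.132,0,-1],
    [0,0,-0.132,0,-1]
  ]
}}

```text
time: 22.3
eef_pos: [0.5382, 0.2908, 0.2247]
tcp_rot: [0.835, 0.55, 0.002, 0.001]
contact_force: [0.2, 0.4, -0.3]
opening: -0.001
finger_force: 0.0
```

```bash
python3 - <<'E'
from h import *
s=ctrl.get_state();print(s['eef_pos'],s['contact_force'])
a=ctrl.read_camera('wrist');b=ctrl.read_camera('scene')
o=np.zeros((420,800,3),np.uint8);o[:,:420]=a[:,70:490];o[:,420:]=cv2.resize(b[130:280,320:456],(380,420),interpolation=cv2.INTER_CUBIC);save('c5',o)
h=cv2.cvtColor(a,cv2.COLOR_RGB2HSV);m=cv2.inRange(h,(15,130,80),(32,255,255));k,l,st,c=cv2.connectedComponentsWithStats(m)
for i in range(1,k):
    if st[i,4]>100: print(st[i],c[i])
# predicted pad centre pixels for the measured pose: open/down
ax=np.array([.5087,.2244,.085]);u=np.array([.3947,.9188,0])
K=ctrl.calibration('wrist');T=np.array(K['tool_from_camera']);I=K['intrinsics']
for n,z in(('open',.066),('down',-.0104)):
    p=ax+u*.0839+[0,0,z];q=R.from_quat(s['tcp_rot']).as_matrix().T@(p-s['eef_pos']);x=T[:3,:3].T@(q-T[:3,3]);x=x*[1,-1,-1]
    r=np.hypot(x[0],x[1]);t=np.arctan2(r,x[2])*325.19;print(n,285.25+x[0]/r*t,206.4+x[1]/r*t)
E
```

```text
[0.53817488 0.29078458 0.2246803 ] [ 0.20829838  0.43051255 -0.28636422]
[ 258  174   52   86 1720] [283.37209302 215.76976744]
[ 35 269  49  20 530] [ 56.38301887 280.13584906]
[120 308  21  28 250] [129.76  321.768]
[278 335  14  28 288] [285.22569444 349.46875   ]
open 283.0884024351389 206.62165524566674
down 283.2215275969033 180.62367338402743
```

View pics/c5.png

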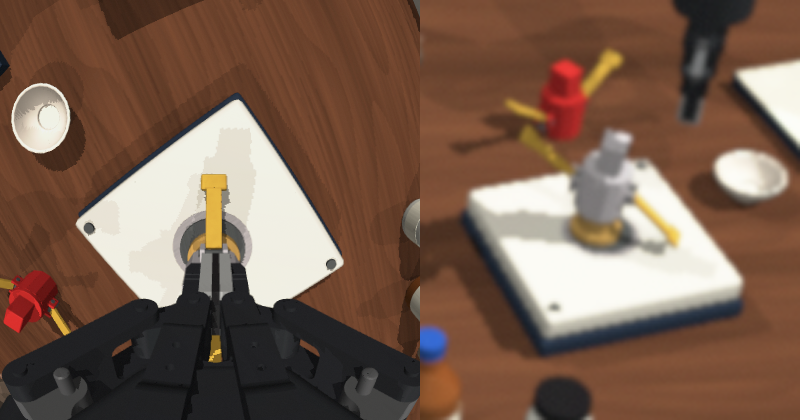

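Arm one is fully down: its pad centre is about 182 rows down, and I predicted 181. Now the second arm.

Emit:
{"api": "send_rows", "payload": {
  "steps": [
    [-0.04,0,0,0,-1],
    [-0.08,0,0,0,-1],
    [-0.12,0,0,0,-1],
    [-0.144,0,0,0,-1],
    [-0.144,0,0,0,-1],
    [-0.144,0,0,0,-1],
    [-0.144,0,0.02,0,-1],
    [-0.144,0,0.04,0,-1],
    [-0.144,0,0.05,0,-1]
  ]
}}

```text
time: 23.3
eef_pos: [0.4792, 0.1591, 0.1695]
tcp_rot: [0.835, 0.55, -0.002, -0.001]
contact_force: [-0.6, -0.0, -0.2]
opening: -0.003
finger_force: 0.0
```

Emit:
{"api": "send_rows", "payload": {
  "steps": [
    [0,0,0.003,0,-1],
    [0,0,0.006,0,-1],
    [0,0,0.009,0,-1],
    [0,0,0.012,0,-1],
    [0,0,0.015,0,-1],
    [0,0,0.018,0,-1],
    [0,0,0.021,0,-1],
    [0,0,0.024,0,-1]
  ]
}}

```text
time: 24.1
eef_pos: [0.4808, 0.1583, 0.1487]
tcp_rot: [0.835, 0.55, 0.0, 0.0]
contact_force: [0.1, -0.2, 3.0]
opening: 0.001
finger_force: 0.8
```

Emit:
{"api": "send_rows", "payload": {
  "steps": [
    [0,0,0.003,0,-1],
    [0,0,0.006,0,-1],
    [0,0,0.009,0,-1],
    [0,0,0.012,0,-1],
    [0,0,0.015,0,-1],
    [0,0,0.018,0,-1]
  ]
}}

```text
time: 24.7
eef_pos: [0.4803, 0.1583, 0.1301]
tcp_rot: [0.835, 0.55, -0.0, 0.0]
contact_force: [0.3, -0.8, 2.3]
opening: -0.0
finger_force: 1.1
```

Emit:
{"api": "send_rows", "payload": {
  "steps": [
    [0,0,0.003,0,-1],
    [0,0,0.006,0,-1],
    [0,0,0.009,0,-1],
    [0,0,0.012,0,-1],
    [0,0,0.015,0,-1],
    [0,0,0.018,0,-1]
  ]
}}

```text
time: 25.3
eef_pos: [0.4806, 0.1588, 0.1124]
tcp_rot: [0.835, 0.55, 0.001, -0.0]
contact_force: [0.3, 0.6, 4.0]
opening: -0.0
finger_force: 1.5
```

Emit:
{"api": "send_rows", "payload": {
  "steps": [
    [0,0,0.002,0,-1],
    [0,0,0.004,0,-1],
    [0,0,0.006,0,-1],
    [0,0,0.008,0,-1],
    [0,0,0.01,0,-1],
    [0,0,0.01,0,-1]
  ]
}}

```text
time: 25.9
eef_pos: [0.4803, 0.1582, 0.102]
tcp_rot: [0.835, 0.55, -0.0, 0.0]
contact_force: [0.8, -0.2, 2.1]
opening: -0.001
finger_force: 0.8
```

Emit:
{"api": "send_rows", "payload": {
  "steps": [
    [0,0,0.001,0,-1],
    [0,0,0.002,0,-1],
    [0,0,0.003,0,-1],
    [0,0,0.004,0,-1],
    [0,0,0.004,0,-1]
  ]
}}

```text
time: 26.4
eef_pos: [0.4804, 0.1583, 0.0985]
tcp_rot: [0.835, 0.55, -0.0, -0.0]
contact_force: [-0.1, -0.1, 3.1]
opening: 0.006
finger_force: 1.4
```

Emit:
{"api": "send_rows", "payload": {
  "steps": [
    [0,0,0.001,0,-1],
    [0,0,0.002,0,-1],
    [0,0,0.002,0,-1]
  ]
}}

```text
time: 26.7
eef_pos: [0.4808, 0.1583, 0.0976]
tcp_rot: [0.835, 0.55, 0.0, 0.0]
contact_force: [-2.5, -1.1, 8.4]
opening: 0.0
finger_force: 4.0
```

Emit:
{"api": "send_rows", "payload": {
  "steps": [
    [0,0,0.0005,0,-1],
    [0,0,0.001,0,-1],
    [0,0,0.001,0,-1]
  ]
}}

```text
time: 27.0
eef_pos: [0.481, 0.1583, 0.0973]
tcp_rot: [0.835, 0.55, 0.0, 0.0]
contact_force: [-2.7, -1.4, 12.2]
opening: -0.001
finger_force: 5.5
```

Emit:
{"api": "send_rows", "payload": {
  "steps": [
    [0,0,0.0005,0,-1],
    [0,0,0.001,0,-1],
    [0,0,0.001,0,-1]
  ]
}}

```text
time: 27.3
eef_pos: [0.4814, 0.1582, 0.0969]
tcp_rot: [0.835, 0.55, 0.0, 0.001]
contact_force: [-3.5, -2.5, 13.7]
opening: 0.005
finger_force: 6.7
```

Force rose to about 14 N, so I'll back off and look.

Emit:
{"api": "send_rows", "payload": {
  "steps": [
    [0,0,-0.002,0,-1],
    [0,0,-0.01,0,-1],
    [0,0,-0.04,0,-1],
    [0,0,-0.08,0,-1],
    [0,0,-0.12,0,-1],
    [-0.03,0,-0.13,0,-1],
    [-0.07,0,-0.13,0,-1],
    [-0.11,0,-0.13,0,-1],
    [-0.14,0,-0.13,0,-1],
    [-0.14,0,-0.13,0,-1]
  ]
}}

```text
time: 28.3
eef_pos: [0.4234, 0.0278, 0.2236]
tcp_rot: [0.836, 0.548, -0.001, -0.0]
contact_force: [0.7, -0.1, -0.7]
opening: -0.002
finger_force: 0.0
```

```bash
python3 - <<'E'
from h import *
s=ctrl.get_state();print(s['eef_pos'],s['contact_force'])
a=ctrl.read_camera('wrist');b=ctrl.read_camera('scene');save('w6',a);save('s6',b)
o=np.zeros((420,800,3),np.uint8);o[:,:420]=a[:,70:490];o[:,420:]=cv2.resize(b[160:260,340:430],(380,420),interpolation=cv2.INTER_CUBIC);save('c6',o)
ax=np.array([.5087,.2244,.085]);u=np.array([.3947,.9188,0])
K=ctrl.calibration('wrist');T=np.array(K['tool_from_camera'])
def px(p):
    q=R.from_quat(s['tcp_rot']).as_matrix().T@(p-s['eef_pos']);x=T[:3,:3].T@(q-T[:3,3]);x=x*[1,-1,-1]
    r=np.hypot(x[0],x[1]);t=np.arctan2(r,x[2])*325.19;return np.round([285.25+x[0]/r*t-70,206.4+x[1]/r*t],1)
C=ctrl.calibration('scene');E=np.array(C['extrinsics']);I=np.array(C['intrinsics'])
def ps(p):
    x=E[:3,:3]@p+E[:3,3];w=np.array([I[0,2]-I[0,0]*x[0]/x[2],I[1,2]+I[1,1]*x[1]/x[2]]);return np.round([(w[0]-340)*380/90+420,(w[1]-160)*4.2],1)
for sg in(1,-1):
  for g in(0,.8,1.0,1.1,1.22):
    e=np.radians(35)-g; p=ax+u*sg*(.029+.067*np.cos(e))+[0,0,.028+.067*np.sin(e)];print(sg,g,px(p),ps(p))
print('blk top',px(ax+[0,0,.088]),ps(ax+[0,0,.088]),'pad',ps(np.array([.510,.2308,.05])),'axis seat',ps(ax))
E
```

```text
[0.42340113 0.02779724 0.22356954] [ 0.65850392 -0.05483984 -0.67674777]
1 0 [ 214.1 -161.3] [743.4 130.8]
1 0.8 [ 214.2 -133.3] [746.8 193.3]
1 1.0 [ 214.3 -122.7] [738.  206.6]
1 1.1 [ 214.3 -117.2] [732.3 212.5]
1 1.22 [ 214.3 -110.3] [724.5 218.9]
-1 0 [215.2  24.1] [496.5  81.7]
-1 0.8 [215.2  53. ] [474.1 137.1]
-1 1.0 [215.2  50.9] [477.7 152.5]
-1 1.1 [215.2  48.8] [480.8 160. ]
-1 1.22 [215.2  45.5] [485.7 168.8]
blk top [ 214.5 -101.9] [622.4  80.3] pad [608.2 221.2] axis seat [605.3 182. ]
```

View pics/c6.png

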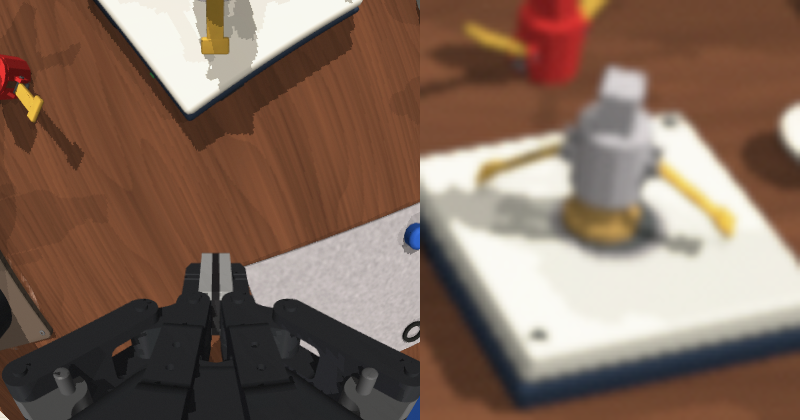

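```bash
python3 - <<'E'
from h import *
ims=[ctrl.read_camera('scene').astype(float) for _ in range(4)];b=np.mean(ims,0).astype(np.uint8)
h=cv2.cvtColor(b,cv2.COLOR_RGB2HSV);m=cv2.inRange(h,(12,110,70),(34,255,255))
C=ctrl.calibration('scene');E=np.array(C['extrinsics']);I=np.array(C['intrinsics'])
ax=np.array([.5087,.2244,.085]);u=np.array([.3947,.9188,0])
def ps(p):
    x=E[:3,:3]@p+E[:3,3];return np.array([I[0,2]-I[0,0]*x[0]/x[2],I[1,2]+I[1,1]*x[1]/x[2]])
for sg,(x0,x1,y0,y1) in((1,(394,420,190,220)),(-1,(350,373,190,206))):
    ys,xs=np.nonzero(m[y0:y1,x0:x1]);P=np.c_[xs+x0,ys+y0].astype(float);c=P.mean(0);d=cv2.fitLine(P.astype(np.float32),cv2.DIST_HUBER,0,.01,.01).ravel()
    print(sg,len(P),'ang',np.degrees(np.arctan2(d[1],d[0]))%180,'cent',c,'x',P[:,0].min(),P[:,0].max(),'y',P[:,1].min(),P[:,1].max())
    for g in(0.9,1.0,1.1,1.22):
        e=np.radians(35)-g;q=[ps(ax+u*sg*(.029+r*np.cos(e))+[0,0,.028+r*np.sin(e)]) for r in(.02,.075)];v=q[1]-q[0];print('  ',g,np.degrees(np.arctan2(v[1],v[0]))%180,q[1].round(1))
E
```

```text
1 54 ang 40.582745 cent [406.12962963 207.51851852] x 397.0 413.0 y 200.0 215.0
   0.9 24.650729177384502 [419.  208.8]
   1.0 29.286957785265077 [417.7 210.5]
   1.1 34.04499076179948 [416.2 212.1]
   1.22 39.96558922985398 [414.1 213.8]
-1 12 ang 162.92285 cent [358.         199.41666667] x 355.0 369.0 y 196.0 201.0
   0.9 178.2130753677201 [350.5 194.6]
   1.0 173.35500828977933 [351.1 196.6]
   1.1 168.3241646742353 [352.  198.6]
   1.22 162.01183289244966 [353.3 200.9]
```

Line fits put both arms at about 1.2 rad, so both are fully down. The robot is clear of everything, so I'm handing in.

```bash
python3 -c "
from plant import ctrl
print(ctrl.sign_off())"
```

```text
the job is handed in; nothing more can be done
None
```

The coupling is fully home on the adaptor and both cam arms are down, one after the other. Nothing is being touched, and the job was handed in at about 28 s. One slip: at the stop, the second arm briefly took about 14 N, over your 1 kg limit but under the 15 N overload.

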